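# Set out the flower stamps by size

## Task

Set out the four wooden-handled flower stamps on the dark stand in order of size, one standing upright in the middle of each white pad, with the biggest next to the pink flower and the smallest at the far end, by the green leaf. Set each one down, do not drop it, and leave the blue vase standing where it is.

Things in the scene. Friction and masses are not known exactly. Their poses are not given: they have to be found in the camera images.
- stamp_blue: the biggest hand stamp, standing upright: a flat blue flower-shaped base, 68 mm in diameter and 22 mm thick, with an upright round bare-wood handle in its middle, 24 mm in diameter and 40 mm long, so 62 mm tall in all; about 100 g; loose. Origin: centre of the underside of the base; z up along the handle
- stamp_red: the second biggest hand stamp, standing upright: a flat red flower-shaped base, 56 mm in diameter and 20 mm thick, with an upright round bare-wood handle in its middle, 24 mm in diameter and 40 mm long, so 60 mm tall in all; about 80 g; loose. Origin: centre of the underside of the base; z up along the handle
- stamp_orange: the second smallest hand stamp, standing upright: a flat orange flower-shaped base, 44 mm in diameter and 18 mm thick, with an upright round bare-wood handle in its middle, 24 mm in diameter and 40 mm long, so 58 mm tall in all; about 60 g; loose. Origin: centre of the underside of the base; z up along the handle
- stamp_yellow: the smallest hand stamp, standing upright: a flat yellow flower-shaped base, 32 mm in diameter and 16 mm thick, with an upright round bare-wood handle in its middle, 24 mm in diameter and 40 mm long, so 56 mm tall in all; about 40 g; loose. Origin: centre of the underside of the base; z up along the handle
- pad_1: one of four equal round white pads in a row on a dark wooden stand, 62 mm in diameter, 3 mm thick, neighbours 72 to 92 mm apart between centres; fixed. The pad's top is 15 mm above the table. Which pad number lies where in the row changes every time. Origin: centre of the pad's underside, z up. (The stand is a fixed board 460 x 90 mm, 12 mm thick, lying flat.)
- pad_2: one of four equal round white pads in a row on a dark wooden stand, 62 mm in diameter, 3 mm thick, neighbours 72 to 92 mm apart between centres; fixed. The pad's top is 15 mm above the table. Which pad number lies where in the row changes every time. Origin: centre of the pad's underside, z up. (The stand is a fixed board 460 x 90 mm, 12 mm thick, lying flat.)
- pad_3: one of four equal round white pads in a row on a dark wooden stand, 62 mm in diameter, 3 mm thick, neighbours 72 to 92 mm apart between centres; fixed. The pad's top is 15 mm above the table. Which pad number lies where in the row changes every time. Origin: centre of the pad's underside, z up. (The stand is a fixed board 460 x 90 mm, 12 mm thick, lying flat.)
- pad_4: one of four equal round white pads in a row on a dark wooden stand, 62 mm in diameter, 3 mm thick, neighbours 72 to 92 mm apart between centres; fixed. The pad's top is 15 mm above the table. Which pad number lies where in the row changes every time. Origin: centre of the pad's underside, z up. (The stand is a fixed board 460 x 90 mm, 12 mm thick, lying flat.)
- flower: small pink flower with a yellow middle, 45 mm across and 9 mm high, fixed on one end of the dark stand, in line with the pads; it marks the end where the biggest stamp belongs, and is 72 to 82 mm from the nearest pad's centre. The stand's other end bears a small flat green leaf. Origin: centre of its underside, z up
- vase: small blue ceramic bud vase, 46 mm in diameter at most, 75 mm high, about 180 g, standing loose among the stamps; not to be moved. Origin: centre of its underside, z up along it
There are look-alikes about, which are no part of the job. Leave any purple look-alike of the stamp_yellow alone.

How it is judged (in metres and radians):
At the end, for the whole second after the job is handed in: Each stamp stands upright (within 0.1 rad) and at rest on a pad, its centre within 12 mm of the pad's centre: the blue (68 mm) on the pad nearest the flower, then red (56 mm), orange (44 mm), and yellow (32 mm) on the pad farthest from it. The vase is upright and within 30 mm of where it was ((horizontal distance between stamp_blue and pad_1 below 0.012 m or horizontal distance between stamp_blue and pad_2 below 0.012 m or horizontal distance between stamp_blue and pad_3 below 0.012 m or horizontal distance between stamp_blue and pad_4 below 0.012 m) and horizontal distance between stamp_blue and flower between 0.04 and 0.118 m and height (world z) of stamp_blue between 0.012 and 0.019 m and angle between each of stamp_blue, stamp_red, stamp_orange, stamp_yellow, vase's own z axis and vertical below 0.1 rad and linear speed of each of stamp_blue, stamp_red, stamp_orange, stamp_yellow below 0.02 m/s and angular speed of each of stamp_blue, stamp_red, stamp_orange, stamp_yellow below 0.2 rad/s and (horizontal distance between stamp_red and pad_1 below 0.012 m or horizontal distance between stamp_red and pad_2 below 0.012 m or horizontal distance between stamp_red and pad_3 below 0.012 m or horizontal distance between stamp_red and pad_4 below 0.012 m) and horizontal distance between stamp_red and flower between 0.118 and 0.2 m and height (world z) of stamp_red between 0.012 and 0.019 m and (horizontal distance between stamp_orange and pad_1 below 0.012 m or horizontal distance between stamp_orange and pad_2 below 0.012 m or horizontal distance between stamp_orange and pad_3 below 0.012 m or horizontal distance between stamp_orange and pad_4 below 0.012 m) and horizontal distance between stamp_orange and flower between 0.2 and 0.282 m and height (world z) of stamp_orange between 0.012 and 0.019 m and (horizontal distance between stamp_yellow and pad_1 below 0.012 m or horizontal distance between stamp_yellow and pad_2 below 0.012 m or horizontal distance between stamp_yellow and pad_3 below 0.012 m or horizontal distance between stamp_yellow and pad_4 below 0.012 m) and horizontal distance between stamp_yellow and flower between 0.282 and 0.37 m and height (world z) of stamp_yellow between 0.012 and 0.019 m and distance of vase from where it was at the start of the episode below 0.03 m); the robot touches nothing.
It fails at once if the blue stamp is dropped or flung (moves faster than 0.9 m/s with no finger on it) (linear speed of stamp_blue above 0.9 m/s and contact force between the fingers and stamp_blue below 0.01 N).
It fails at once if the red stamp is dropped or flung (moves faster than 0.9 m/s with no finger on it) (linear speed of stamp_red above 0.9 m/s and contact force between the fingers and stamp_red below 0.01 N).
It fails at once if the orange stamp is dropped or flung (moves faster than 0.9 m/s with no finger on it) (linear speed of stamp_orange above 0.9 m/s and contact force between the fingers and stamp_orange below 0.01 N).
It fails at once if the yellow stamp is dropped or flung (moves faster than 0.9 m/s with no finger on it) (linear speed of stamp_yellow above 0.9 m/s and contact force between the fingers and stamp_yellow below 0.01 N).
It fails at once if the blue vase is tipped over (leans more than 0.6 rad) (angle between vase's own z axis and vertical above 0.6 rad).
It also fails if it takes over 90 s, if anything falls off the work surface, if the arm or the gripper's body presses on something with over 40 N, if the wrist force passes 120 N, or if a joint passes its speed limit or range.

## Robot

A 7-joint arm with a two-finger parallel gripper is mounted at the origin on the work surface. World frame = base frame: x ahead of the robot, y to its left, z up, the work surface at z = 0. Lengths are in mm, angles in rad, forces in N, time in s.
With the tool pointing down it reaches from about 350 to 900 mm from the base axis. Payload 7.2 kg.
Tool frame: the origin (TCP) lies midway between the tips of the shut fingers; the grasp point (between the pads) lies 19 mm behind it; x points along the fingers, z is the direction in which the jaws open and shut, and the axes are right-handed (so a half turn about x gives the same grasp; the last joint's range is limited). The gripper opens to 88 mm and grips with 3 to 60 N. Pads are 20 mm wide; open, the fingers measure 115 mm over their backs; the gripper's body (75 mm by 178 mm) begins 61 mm behind the grasp point.
Start: joints at [-1.19, 0.411, -0.013, 1.596, 0.006, 1.134, -0.082], TCP at [271.187, 563.104, 222.653] pointing down, gripper open.
Joint ranges: [-2.95, 2.95], [-0.29, 1.99], [-1.47, 1.44], [0.14, 2.54], [-1.03, 4.17], [0.13, 1.85], [-2.86, 2.86]. Speed limits (rad/s): [2.39, 2.39, 3.01, 3.01, 3.14, 3.14, 3.14].

## Interface

Orientations are given as a 3x3 rotation matrix whose columns are the frame's x, y, z axes.
In Python, from cell import observe, read_camera, camera_model, hand_in, spot_in, silhouettes, tip_of gives the robot as it stands. The module is installed in compiled form; this text tells all that it offers.
- The arm moves only by the shell command python3 -m pendant 'ROWS'. ROWS is JSON, a list of rows, each a list of 3 entries, a list of its own where there are three numbers: the shift along the world's x, y, z in units of 25 mm (1.0 is 25 mm), then the turn about the world's z in degrees, then the gripper command: -1 is shut, 1 is fully open, values between are in proportion. A call has 1 to 12 rows; each row is the pose to reach, as a shift and turn from the pose measured when the call began; what a row does not reach only later rows make up. A row lasts 1/10 s, in which the tool goes at most 50 mm and 8.59 degrees, less where a joint would pass 70% of its speed; a pose out of reach is approached as far as the arm can. A call with a gripper value outside its range is refused whole. The fingers move at their own pace and stop on an object; the grip force is fixed at half the most. Time passes only in rows, so rows that repeat a pose let the fingers close. It gives the time, the measured TCP pose, the force and the opening at its end, in the units of the state.
- observe(): the state, without advancing time (a new reading comes with each control period).
- read_camera(name): name is "scene" or "top" or "wrist"; returns the picture (420x560x3 uint8, red, green, blue); there is no depth.
- camera_model(name): a dict with "K" (3x3 intrinsics, pixels), "R" (3x3) and "t" (3): a world point X has camera coordinates R X + t. Camera axes: x right, y down, z forward; pixel columns grow to the right and rows downward; lengths in mm; the calibration is good to about 2 mm. The wrist camera is an equidistant fisheye: a pixel r from the principal point sees the ray r / f radians off the axis. A picture is of the moment at which its call begins: read the wrist's pose just before it. camera_model takes no time and is no camera call; for the wrist camera it gives the pose at the moment of the call.
- hand_in(): hands the job in, once; it reports no verdict.
Trained networks look in the newest picture that a camera, given by its name, has taken for a name from the list of things; names that differ only in an ending like _2 or _b are one class to them, and where a whole thing is asked for, a point or a joint stands for the part that bears it (a point fixed in the world has none). Each returns a list of dicts, best first, with "conf" (0 to 1); they miss things now and then, are a little off and sometimes report something else, mostly with a low value. They report only what shows in the picture. A call takes as long as a camera call. They do not tell look-alikes from the thing itself.
- spot_in(target, camera): "at" ([x, y, z] in mm, in world coordinates, good to about 4 mm: the middle of the surface that is visible of it).
- silhouettes(target, camera): "mask" (420x560 bool, what is visible of it).
- tip_of(target, camera): "at" ([x, y, z] in mm, in world coordinates, good to about 4 mm: a listed point, or the origin of a listed thing).
The state is a dict: "clock": time; "joint_pos": joint angles; "joint_vel": joint speeds; "joint_torque": joint torques, N m; "eef_pos": TCP position; "tool_rot": TCP orientation; "wrist_force": force on the tool from outside, world axes, zero at the start; "moment": the same for the moment, N m; "grip_width": finger opening in mm.
Only numpy, scipy, OpenCV 4.12 (cv2) and the standard library are available. Lean on these libraries where they do the work, as an engineer would, in place of code of your own. Each camera call takes 0.05 s, during which the arm holds its last target. There are 200 camera calls.

## Working session

There is one attempt and no reset: what is moved stays moved. The work goes in short steps, Python scripts to look and compute and a shell command to move; the robot and the scene stay as the last step left them, time stands still between calls to the robot, and variables do not carry over. Pictures are saved under pics/ and viewed, about 12 in all and at most 16, crops included, and the job is handed in when it is done.

```bash
mkdir -p pics
python3 - <<'E'
from cell import *
import cv2,numpy as np
s=observe();print(s['clock'],s['eef_pos'],s['tool_rot'],s['grip_width'])
for c in ['top','scene']:
    im=read_camera(c);cv2.imwrite(f'pics/{c}0.png',im[:,:,::-1]);print(c,camera_model(c))
for n in ['stamp_blue','stamp_red','stamp_orange','stamp_yellow','pad_1','flower','vase']:
    print(n,[(np.round(d['at']).tolist(),round(d['conf'],2)) for d in tip_of(n,'top')])
print(observe()['clock'])
E
```

```text
0.0 [270.97152422 562.6516785  221.83266444] [[-5.56482787e-04 -9.01015018e-01  4.33787538e-01]
 [-1.45931769e-03  4.33787875e-01  9.01013845e-01]
 [-9.99998780e-01 -1.31635133e-04 -1.55626264e-03]] 87.33487475364848
top {'K': array([[428.02255394,   0.        , 279.4509679 ],
       [  0.        , 428.02255394, 210.1974369 ],
       [  0.        ,   0.        ,   1.        ]]), 'R': array([[ 0.01972186, -0.99882243,  0.0443261 ],
       [-0.98991297, -0.02572878, -0.13932102],
       [ 0.14029741, -0.04113131, -0.98925469]]), 't': array([-26.60415091, 562.14324483, 783.9660818 ])}
scene {'K': array([[512.50303496,   0.        , 281.9351842 ],
       [  0.        , 512.50303496, 210.26823028],
       [  0.        ,   0.        ,   1.        ]]), 'R': array([[-0.67439492,  0.73836292,  0.00341912],
       [ 0.62216292,  0.57074337, -0.53587807],
       [-0.39762394, -0.3592662 , -0.84428846]]), 't': array([ 373.72623902, -321.0790719 , 1221.7519995 ])}
stamp_blue [([434.0, -185.0, -2.0], 0.83)]
stamp_red [([431.0, -311.0, -3.0], 0.9)]
stamp_orange [([439.0, 58.0, -3.0], 0.82)]
stamp_yellow [([540.0, -58.0, -2.0], 0.73), ([431.0, -50.0, 0.0], 0.51)]
pad_1 [([639.0, 3.0, 10.0], 0.93), ([644.0, -85.0, 14.0], 0.79), ([639.0, 88.0, 10.0], 0.73), ([637.0, 163.0, 12.0], 0.73)]
flower [([634.0, 241.0, 13.0], 0.82)]
vase [([456.0, 177.0, 1.0], 0.72)]
0.45
```

View pics/top0.png

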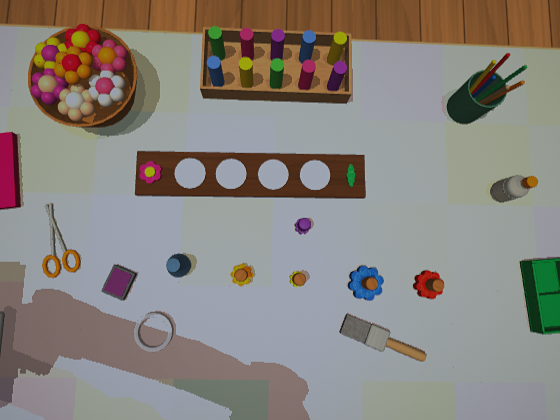

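View pics/scene0.png

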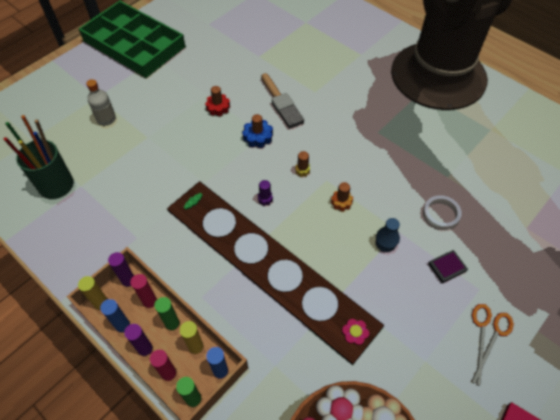

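The top view shows the flower at (150,172) and the leaf at (351,175). The pads are at (190,173), (231,173), (273,174) and (315,175).

Candidates, by pixel in the top view:
- **Blue:** (366,283). The box cylinders at (308,47) and (214,71) and the vase at (179,265) are not stamps.
- **Red:** (429,285).
- **Orange:** (242,274). It looks yellowish here but orange in the scene view.
- **Yellow:** (299,279). The purple look-alike at (304,226) is to be left alone.

Next I refine the positions and check these in a close crop.

```bash
cat > h.py <<'E'
from cell import *
import cv2,numpy as np
def ray(px,z,m):
    d=m['R'].T@np.linalg.solve(m['K'],[px[0],px[1],1]);c=-m['R'].T@m['t']
    return (c+d*(z-c[2])/d[2])[:2]
def proj(X,m):
    p=m['K']@(m['R']@np.array(X,float)+m['t']);return p[:2]/p[2]
E
python3 - <<'E'
from h import *
im=cv2.imread('pics/top0.png');m=camera_model('top');hsv=cv2.cvtColor(im,cv2.COLOR_BGR2HSV)
crop=im[200:310,160:460];cv2.imwrite('pics/crop.png',cv2.resize(crop,None,fx=2.6,fy=2.6,interpolation=cv2.INTER_CUBIC))
w=np.zeros(im.shape[:2],np.uint8);w[157:193,165:340]=(im[157:193,165:340].min(2)>120)
n,l,st,c=cv2.connectedComponentsWithStats(w)
for i in range(1,n):
    if st[i,4]>200:print('pad',c[i].round(1),st[i],ray(c[i],15,m).round(1))
for nm,p,b in [('blue',(366,283),22),('red',(429,285),20),('orange',(242,274),18),('yellow',(299,279),16)]:
    ms=silhouettes('stamp_'+nm,'top')
    for d in ms:
        if d['mask'][p[1]-4:p[1]+5,p[0]-4:p[0]+5].any():
            print(nm,'mask',d['mask'].sum(),[np.round(ray(q,b/2,m),1) for q in [cv2.minEnclosingCircle(np.argwhere(d['mask'])[:,::-1].astype(np.float32))[0]]],end=' ')
    # wood handle top centroid candidates
    print([(np.round(d['at'],1).tolist(),round(d['conf'],2)) for d in tip_of('stamp_'+nm,'scene')])
E
```

```text
pad [189.7 172.8] [175 158  31  31 725] [636.6 165.5]
pad [230.6 173.5] [216 159  30  30 729] [637.7  84.4]
pad [272.8 174.1] [258 160  31  30 714] [ 6.389e+02 -1.000e-01]
pad [314.6 174.7] [300 160  30  30 702] [640.2 -84.3]
blue mask 890 [array([ 426.9, -185.2])] [([430.2, -182.6, -0.5], 0.74)]
red mask 636 [array([ 427.1, -312. ])] [([427.1, -312.1, -1.7], 0.81)]
orange mask 346 [array([438.7,  56.7])] [([444.6, 59.8, 1.8], 0.61)]
yellow mask 185 [array([431.8, -53.6])] [([542.0, -58.7, 2.4], 0.87), ([436.5, -52.7, -0.9], 0.7)]
```

View pics/crop.png

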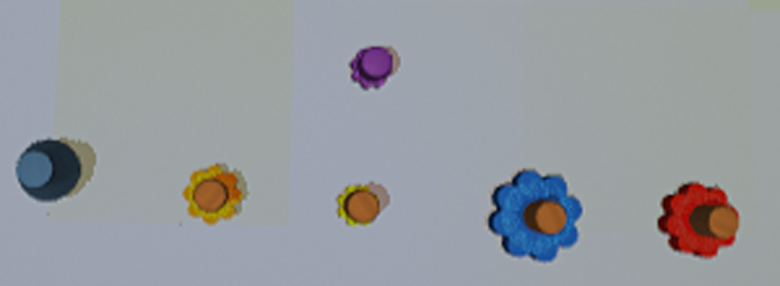

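The crop confirms the choices. Blue is at (540,215), red at (700,220), orange at (213,194) and yellow at (360,204), all with bare-wood handles. The purple one at (372,65) gets left alone.

```bash
python3 -m pendant '[[[6.36,-29.9,-2.9],-64.3,1],[[6.36,-29.9,-2.9],-64.3,1],[[6.36,-29.9,-2.9],-64.3,1],[[6.36,-29.9,-2.9],-64.3,1],[[6.36,-29.9,-2.9],-64.3,1],[[6.36,-29.9,-2.9],-64.3,1],[[6.36,-29.9,-2.9],-64.3,1],[[6.36,-29.9,-2.9],-64.3,1],[[6.36,-29.9,-2.9],-64.3,1],[[6.36,-29.9,-2.9],-64.3,1],[[6.36,-29.9,-2.9],-64.3,1],[[6.36,-29.9,-2.9],-64.3,1]]'
```

```text
clock: 2.05
eef_pos: [395.7, -23.0, 166.4]
tool_rot: [[0.002, -0.0, 1.0], [0.001, 1.0, 0.0], [-1.0, 0.001, 0.002]]
wrist_force: [0.5, 0.7, 0.4]
grip_width: 87.8
```

```bash
python3 -m pendant '[[[1.37,-6.44,-0.66],0,1],[[1.37,-6.44,-0.66],0,1],[[1.37,-6.44,-0.66],0,1],[[1.37,-6.44,-0.66],0,1],[[1.37,-6.44,-0.66],0,1],[[1.37,-6.44,-0.66],0,1],[[1.37,-6.44,-0.66],0,1]]'
python3 - <<'E'
from h import *
s=observe();print(s['eef_pos'],s['clock'])
im=read_camera('wrist');cv2.imwrite('pics/w1.png',im[:,:,::-1])
m=camera_model('wrist');print({k:np.round(v,3).tolist() for k,v in m.items() if k in('K','R','t')})
print([(np.round(d['at'],1).tolist(),round(d['conf'],2)) for d in tip_of('stamp_blue','wrist')])
im=read_camera('top');m=camera_model('top');cv2.imwrite('pics/t1.png',im[:,:,::-1])
E
```

```text
clock: 2.75
eef_pos: [429.9, -182.6, 149.9]
tool_rot: [[0.002, -0.002, 1.0], [0.002, 1.0, 0.002], [-1.0, 0.002, 0.002]]
wrist_force: [-0.6, 0.4, 0.3]
grip_width: 87.7
[ 429.94001432 -182.55172685  149.88553269] 2.75
{'K': [[325.192, 0.0, 285.636], [0.0, 325.192, 207.71], [0.0, 0.0, 1.0]], 'R': [[1.0, 0.001, 0.002], [0.001, -0.971, 0.24], [0.002, -0.24, -0.971]], 't': [-430.412, -188.231, 273.279]}
[([428.2, -182.3, -1.5], 0.93)]
```

View pics/w1.png

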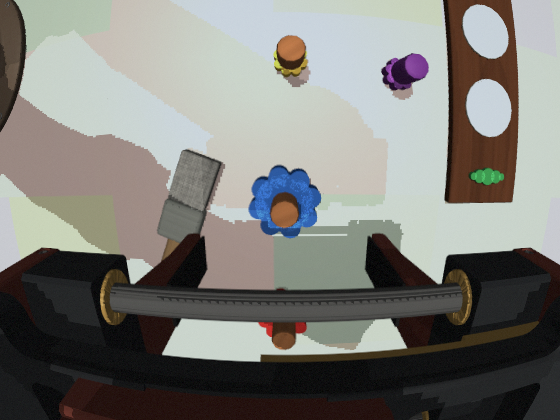

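The wrist view shows the blue handle centred at (285,211) between the fingers, with red behind at (284,335) and the brush clear at left. I descend and grasp.

```bash
python3 -m pendant '[[[0,0,-2],0,1],[[0,0,-4],0,1],[[0,0,-4.88],0,1],[[0,0,-4.88],0,1],[[0,0,-4.88],0,-1],[[0,0,-4.88],0,-1],[[0,0,-4.88],0,-1],[[0,0,-4.88],0,-1],[[0,0,-4.88],0,-1],[[0,0,-4.88],0,-1],[[0,0,-4.88],0,-1]]'
```

```text
clock: 4.0
eef_pos: [430.2, -182.6, 28.2]
tool_rot: [[0.002, -0.002, 1.0], [0.002, 1.0, 0.002], [-1.0, 0.002, 0.002]]
wrist_force: [-0.2, 1.4, 0.4]
grip_width: 34.8
```

```bash
python3 -m pendant '[[[0,0,0],0,-1],[[0,0,0],0,-1],[[0,0,0],0,-1],[[0,0,0],0,-1]]'
```

```text
clock: 4.4
eef_pos: [430.1, -182.6, 28.2]
tool_rot: [[0.002, -0.002, 1.0], [0.002, 1.0, 0.002], [-1.0, 0.002, 0.002]]
wrist_force: [-1.2, -0.2, 2.2]
grip_width: 23.3
```

```bash
python3 -m pendant '[[[0,0,1],0,-1],[[0,0,2.5],0,-1],[[0,0,4],0,-1],[[2,3.37,4],0,-1],[[8.26,13.92,4],0,-1],[[8.26,13.92,4],0,-1],[[8.26,13.92,4],0,-1],[[8.26,13.92,4],0,-1],[[8.26,13.92,4],0,-1],[[8.26,13.92,4],0,-1],[[8.26,13.92,4],0,-1],[[8.26,13.92,4],0,-1]]'
python3 - <<'E'
from h import *
s=observe();print(s['eef_pos'],s['grip_width'])
im=read_camera('wrist');cv2.imwrite('pics/w2.png',im[:,:,::-1])
print([(np.round(d['at'],1).tolist(),round(d['conf'],2)) for d in tip_of('stamp_blue','wrist')])
print([(np.round(d['at'],1).tolist(),round(d['conf'],2)) for d in tip_of('pad_1','wrist')])
E
```

```text
clock: 5.6
eef_pos: [637.8, 173.7, 126.7]
tool_rot: [[0.002, -0.011, 1.0], [0.004, 1.0, 0.011], [-1.0, 0.004, 0.002]]
wrist_force: [0.1, 0.8, -1.5]
grip_width: 23.6
[637.7825171  173.74867464 126.70713411] 23.567093274867794
[([635.0, 174.0, 95.1], 0.81)]
[([638.9, 3.4, 9.5], 0.84)]
```

View pics/w2.png

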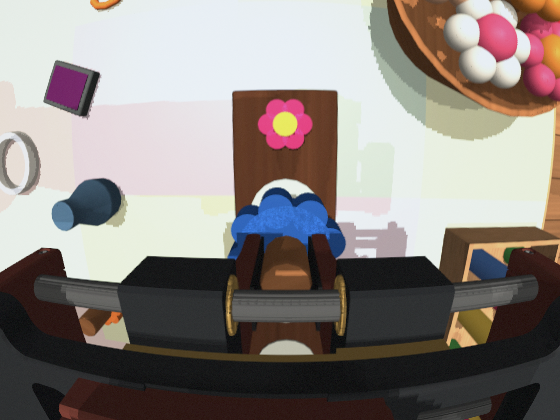

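The wrist view shows blue held level over the first pad (285,190), with the flower at (285,124). The arm is still swinging, so I settle, then descend to just above the pad.

```bash
python3 -m pendant '[[[-0.05,-0.33,0],0,-1],[[-0.05,-0.33,0],0,-1],[[-0.05,-0.33,-1],0,-1],[[-0.05,-0.33,-2],0,-1],[[-0.05,-0.33,-2.8],0,-1],[[-0.05,-0.33,-3.2],0,-1],[[-0.05,-0.33,-3.2],0,-1],[[-0.05,-0.33,-3.2],0,-1]]'
```

```text
clock: 6.55
eef_pos: [635.3, 155.9, 48.2]
tool_rot: [[0.002, -0.002, 1.0], [0.0, 1.0, 0.002], [-1.0, 0.0, 0.002]]
wrist_force: [0.5, 0.3, -1.4]
grip_width: 23.9
```

```bash
python3 -m pendant '[[[0.05,0.38,0],0,-1],[[0.05,0.38,0],0,-1],[[0.05,0.38,0],0,-1]]'
```

```text
clock: 6.85
eef_pos: [636.9, 166.3, 48.9]
tool_rot: [[0.003, -0.003, 1.0], [0.001, 1.0, 0.003], [-1.0, 0.001, 0.003]]
wrist_force: [-0.0, 0.2, -1.3]
grip_width: 23.8
```

```bash
python3 -m pendant '[[[0,0,-0.12],0,-1],[[0,0,-0.22],0,-1],[[0,0,-0.22],0,-1],[[0,0,-0.22],0,-1]]'
```

```text
clock: 7.25
eef_pos: [636.9, 166.2, 43.3]
tool_rot: [[0.003, -0.003, 1.0], [0.001, 1.0, 0.003], [-1.0, 0.001, 0.003]]
wrist_force: [-0.4, -0.2, -1.4]
grip_width: 23.5
```

```bash
python3 -m pendant '[[[0,0,-0.04],0,-1],[[0,0,-0.04],0,-1]]'; python3 -m pendant '[[[0,0,0],0,-0.3],[[0,0,0],0,-0.1],[[0,0,0],0,1],[[0,0,0],0,1],[[0,0,0],0,1],[[0,0,0],0,1],[[0,0,0],0,1],[[0,0,0],0,1],[[0,0,1.5],0,1],[[0,0,4],0,1],[[0,0,4],0,1]]'
```

```text
clock: 7.45
eef_pos: [636.9, 166.2, 43.2]
tool_rot: [[0.003, -0.003, 1.0], [0.002, 1.0, 0.003], [-1.0, 0.002, 0.003]]
wrist_force: [-2.1, -0.4, 7.6]
grip_width: 23.8
clock: 8.55
eef_pos: [639.7, 166.1, 148.5]
tool_rot: [[0.01, -0.002, 1.0], [0.004, 1.0, 0.002], [-1.0, 0.004, 0.01]]
wrist_force: [0.1, 0.0, -0.1]
grip_width: 88.1
```

```bash
python3 -m pendant '[[[-8.34,-19.12,0],0,1],[[-8.34,-19.12,0],0,1],[[-8.34,-19.12,0],0,1],[[-8.34,-19.12,0],0,1],[[-8.34,-19.12,0],0,1],[[-8.34,-19.12,0],0,1],[[-8.34,-19.12,0],0,1],[[-8.34,-19.12,0],0,1],[[-8.34,-19.12,0],0,1],[[-8.34,-19.12,0],0,1],[[-8.34,-19.12,0],0,1],[[-8.34,-19.12,0],0,1]]'
python3 -m pendant '[[[0,0,0],0,1],[[0,0,0],0,1]]'
python3 - <<'E'
from h import *
s=observe();print(s['eef_pos'],s['grip_width'])
im=read_camera('wrist')
print([(np.round(d['at'],1).tolist(),round(d['conf'],2)) for d in tip_of('stamp_red','wrist')])
im=read_camera('top');cv2.imwrite('pics/t2.png',im[:,:,::-1])
print([(np.round(d['at'],1).tolist(),round(d['conf'],2)) for d in tip_of('stamp_blue','top')])
E
```

```text
clock: 9.75
eef_pos: [429.0, -315.6, 148.9]
tool_rot: [[0.01, 0.004, 1.0], [0.002, 1.0, -0.004], [-1.0, 0.002, 0.01]]
wrist_force: [0.2, 0.7, 0.1]
grip_width: 87.8
clock: 9.95
eef_pos: [429.4, -314.6, 148.7]
tool_rot: [[0.01, 0.003, 1.0], [0.002, 1.0, -0.003], [-1.0, 0.002, 0.01]]
wrist_force: [0.1, 0.5, -0.7]
grip_width: 87.8
[ 429.41685187 -314.58764174  148.70654638] 87.77369074602949
[([430.5, -308.8, -5.9], 0.86)]
[([642.8, 165.4, 16.6], 0.95)]
```

View pics/t2.png

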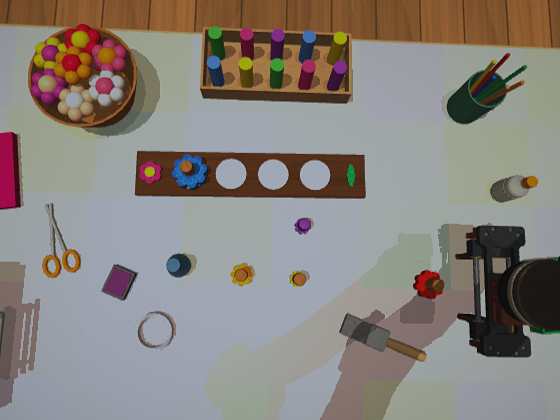

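The top view shows blue on the pad by the flower at (190,171), with the vase and the other stamps unmoved. Now red.

```bash
python3 -m pendant '[[[0,0.14,-1.5],0,1],[[0,0.14,-3.5],0,1],[[0,0.14,-4.9],0,1],[[0,0.14,-4.9],0,1],[[0,0.14,-4.9],0,-1],[[0,0.14,-4.9],0,-1],[[0,0.14,-4.9],0,-1],[[0,0.14,-4.9],0,-1],[[0,0.14,-4.9],0,-1],[[0,0.14,-4.9],0,-1],[[0,0.14,-4.9],0,-1],[[0,0.14,-4.9],0,-1]]'
python3 -m pendant '[[[0,0,0],0,-1],[[0,0,0],0,-1],[[0,0,0],0,-1]]'
```

```text
clock: 11.35
eef_pos: [429.7, -310.9, 26.3]
tool_rot: [[0.01, 0.002, 1.0], [0.002, 1.0, -0.002], [-1.0, 0.002, 0.01]]
wrist_force: [-0.2, -0.3, 0.6]
grip_width: 27.8
clock: 11.65
eef_pos: [429.5, -310.9, 26.3]
tool_rot: [[0.01, 0.002, 1.0], [0.002, 1.0, -0.002], [-1.0, 0.002, 0.01]]
wrist_force: [-1.5, -0.1, 3.5]
grip_width: 23.2
```

```bash
python3 -m pendant '[[[0,0,1],0,-1],[[0,0,2.5],0,-1],[[0,0,4],0,-1],[[0.8,1.5,4],0,-1],[[8.33,15.81,4],0,-1],[[8.33,15.81,4],0,-1],[[8.33,15.81,4],0,-1],[[8.33,15.81,4],0,-1],[[8.33,15.81,4],0,-1],[[8.33,15.81,4],0,-1],[[8.33,15.81,4],0,-1],[[8.33,15.81,4],0,-1]]'
```

```text
clock: 12.85
eef_pos: [636.3, 82.8, 126.0]
tool_rot: [[0.009, 0.002, 1.0], [0.002, 1.0, -0.002], [-1.0, 0.002, 0.009]]
wrist_force: [1.1, -0.7, -0.7]
grip_width: 23.6
```

```bash
python3 -m pendant '[[[0.06,0.06,0],0,-1],[[0.06,0.06,0],0,-1],[[0.06,0.06,0],0,-1]]'
python3 - <<'E'
from h import *
read_camera('wrist');s=observe();print(s['eef_pos'])
print([(np.round(d['at'],1).tolist(),round(d['conf'],2)) for d in tip_of('stamp_red','wrist')])
E
```

```text
clock: 13.15
eef_pos: [637.1, 82.6, 125.7]
tool_rot: [[0.009, 0.004, 1.0], [0.001, 1.0, -0.004], [-1.0, 0.001, 0.009]]
wrist_force: [-0.6, -0.4, -1.0]
grip_width: 23.6
[637.19320175  82.09116437 125.95832503]
[([638.0, 83.9, 95.5], 0.68)]
```

```bash
python3 -m pendant '[[[0.02,0.05,-1],0,-1],[[0.02,0.05,-2],0,-1],[[0.02,0.05,-2.8],0,-1],[[0.02,0.05,-3.2],0,-1],[[0.02,0.05,-3.2],0,-1],[[0.02,0.05,-3.2],0,-1],[[0.02,0.05,-3.2],0,-1]]'
```

```text
clock: 13.95
eef_pos: [638.6, 83.0, 47.4]
tool_rot: [[0.011, 0.006, 1.0], [0.002, 1.0, -0.006], [-1.0, 0.002, 0.011]]
wrist_force: [-0.0, 0.8, -0.7]
grip_width: 23.7
```

```bash
python3 -m pendant '[[[-0.04,0.04,-0.1],0,-1],[[-0.04,0.04,-0.2],0,-1],[[-0.04,0.04,-0.24],0,-1],[[-0.04,0.04,-0.24],0,-1],[[-0.04,0.04,-0.26],0,-1],[[-0.04,0.04,-0.26],0,-1]]'
```

```text
clock: 14.55
eef_pos: [637.7, 84.2, 41.4]
tool_rot: [[0.011, 0.005, 1.0], [0.003, 1.0, -0.005], [-1.0, 0.003, 0.011]]
wrist_force: [-2.6, -0.1, 5.1]
grip_width: 23.6
```

Contact at the expected height. I release, rise and head for orange.

```bash
python3 -m pendant '[[[0,0,0],0,-0.3],[[0,0,0],0,-0.1],[[0,0,0],0,1],[[0,0,0],0,1],[[0,0,0],0,1],[[0,0,0],0,1],[[0,0,0],0,1],[[0,0,0],0,1],[[0,0,1.5],0,1],[[0,0,4],0,1],[[0,0,4],0,1]]'
```

```text
clock: 15.65
eef_pos: [640.3, 83.7, 146.5]
tool_rot: [[0.018, 0.006, 1.0], [0.004, 1.0, -0.006], [-1.0, 0.004, 0.018]]
wrist_force: [1.0, -0.5, 0.3]
grip_width: 87.9
```

```bash
python3 -m pendant '[[[-8,-1,0],0,1],[[-8,-1,0],0,1],[[-8,-1,0],0,1],[[-8,-1,0],0,1],[[-8,-1,0],0,1],[[-8,-1,0],0,1],[[-8,-1,0],0,1],[[-8,-1,0],0,1]]'
python3 - <<'E'
from h import *
s=observe();print(s['eef_pos'],s['grip_width'])
im=read_camera('wrist')
print([(np.round(d['at'],1).tolist(),round(d['conf'],2)) for d in tip_of('stamp_orange','wrist')])
E
```

```text
clock: 16.45
eef_pos: [441.7, 58.8, 146.6]
tool_rot: [[0.019, 0.006, 1.0], [0.003, 1.0, -0.006], [-1.0, 0.003, 0.019]]
wrist_force: [-0.4, 0.6, -0.4]
grip_width: 87.7
[441.70209894  58.78437698 146.64600159] 87.69556242880901
[([435.0, 58.5, 2.5], 0.65)]
```

```bash
python3 -m pendant '[[[-0.08,0,-1.5],0,1],[[-0.08,0,-3.5],0,1],[[-0.08,0,-4.9],0,1],[[-0.08,0,-4.9],0,1],[[-0.08,0,-4.9],0,-1],[[-0.08,0,-4.9],0,-1],[[-0.08,0,-4.9],0,-1],[[-0.08,0,-4.9],0,-1],[[-0.08,0,-4.9],0,-1],[[-0.08,0,-4.9],0,-1],[[-0.08,0,-4.9],0,-1],[[-0.08,0,-4.9],0,-1]]'
python3 -m pendant '[[[0,0,0],0,-1],[[0,0,0],0,-1],[[0,0,0],0,-1]]'
```

```text
clock: 17.75
eef_pos: [439.3, 58.6, 23.9]
tool_rot: [[0.018, 0.006, 1.0], [0.003, 1.0, -0.006], [-1.0, 0.003, 0.018]]
wrist_force: [-0.8, -0.0, -0.5]
grip_width: 27.2
clock: 18.05
eef_pos: [439.3, 58.5, 23.9]
tool_rot: [[0.018, 0.006, 1.0], [0.003, 1.0, -0.007], [-1.0, 0.003, 0.018]]
wrist_force: [0.6, 0.1, 1.4]
grip_width: 23.9
```

```bash
python3 -m pendant '[[[0,0,1],0,-1],[[0,0,2.5],0,-1],[[0,0,4],0,-1],[[1,-0.3,4],0,-1],[[3,-0.9,4],0,-1],[[5,-1.5,4],0,-1],[[7,-2.1,4],0,-1],[[7.98,-2.34,4],0,-1],[[7.98,-2.34,4],0,-1],[[7.98,-2.34,4],0,-1],[[7.98,-2.34,4],0,-1],[[7.98,-2.34,4],0,-1]]'
python3 - <<'E'
from h import *
read_camera('wrist');s=observe();print(s['eef_pos'])
print([(np.round(d['at'],1).tolist(),round(d['conf'],2)) for d in tip_of('stamp_orange','wrist')])
E
```

```text
clock: 19.25
eef_pos: [637.7, 0.8, 124.0]
tool_rot: [[0.018, 0.006, 1.0], [0.004, 1.0, -0.006], [-1.0, 0.004, 0.018]]
wrist_force: [-0.4, 0.1, 0.2]
grip_width: 23.2
[637.93963916   0.79669373 124.16728833]
[([633.8, 1.1, 99.9], 0.56)]
```

```bash
python3 -m pendant '[[[0.05,-0.04,-1],0,-1],[[0.05,-0.04,-2],0,-1],[[0.05,-0.04,-2.8],0,-1],[[0.05,-0.04,-3.2],0,-1],[[0.05,-0.04,-3.2],0,-1],[[0.05,-0.04,-3.2],0,-1],[[0.05,-0.04,-3.2],0,-1]]'
```

```text
clock: 20.05
eef_pos: [640.2, -0.2, 45.5]
tool_rot: [[0.02, 0.006, 1.0], [0.004, 1.0, -0.006], [-1.0, 0.004, 0.02]]
wrist_force: [0.1, 1.1, -0.1]
grip_width: 23.3
```

```bash
python3 -m pendant '[[[-0.05,0,-0.1],0,-1],[[-0.05,0,-0.2],0,-1],[[-0.05,0,-0.26],0,-1],[[-0.05,0,-0.26],0,-1],[[-0.05,0,-0.28],0,-1],[[-0.05,0,-0.28],0,-1]]'
```

```text
clock: 20.65
eef_pos: [639.1, -0.2, 39.0]
tool_rot: [[0.02, 0.006, 1.0], [0.004, 1.0, -0.006], [-1.0, 0.004, 0.02]]
wrist_force: [-1.4, -0.2, 4.1]
grip_width: 23.6
```

```bash
python3 -m pendant '[[[0,0,0],0,-0.3],[[0,0,0],0,-0.1],[[0,0,0],0,1],[[0,0,0],0,1],[[0,0,0],0,1],[[0,0,0],0,1],[[0,0,0],0,1],[[0,0,0],0,1],[[0,0,1.5],0,1],[[0,0,4.3],0,1],[[0,0,4.3],0,1]]'
python3 -m pendant '[[[-8.25,-2.1,0],0,1],[[-8.25,-2.1,0],0,1],[[-8.25,-2.1,0],0,1],[[-8.25,-2.1,0],0,1],[[-8.25,-2.1,0],0,1],[[-8.25,-2.1,0],0,1],[[-8.25,-2.1,0],0,1],[[-8.25,-2.1,0],0,1]]'
python3 - <<'E'
from h import *
s=observe();print(s['eef_pos'],s['grip_width'])
im=read_camera('wrist');cv2.imwrite('pics/w4.png',im[:,:,::-1])
print([(np.round(d['at'],1).tolist(),round(d['conf'],2)) for d in tip_of('stamp_yellow','wrist')])
E
```

```text
clock: 21.75
eef_pos: [640.8, -1.0, 150.7]
tool_rot: [[0.025, 0.006, 1.0], [0.004, 1.0, -0.007], [-1.0, 0.004, 0.025]]
wrist_force: [0.2, -0.4, -0.7]
grip_width: 87.5
clock: 22.55
eef_pos: [436.4, -53.1, 151.0]
tool_rot: [[0.026, 0.005, 1.0], [0.003, 1.0, -0.005], [-1.0, 0.003, 0.026]]
wrist_force: [0.6, 0.3, -0.3]
grip_width: 88.0
[436.41203756 -53.07481098 150.98898623] 88.01043940337414
[([434.0, -50.9, -0.9], 0.93), ([537.1, -57.2, 0.3], 0.57)]
```

View pics/w4.png

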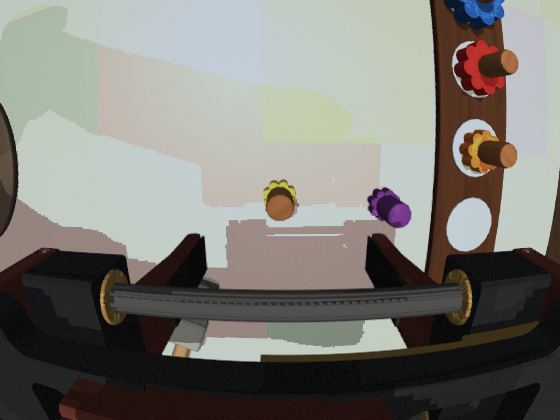

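The wrist view shows yellow at (280,200) between the fingers, and purple at (388,207) outside the finger path. Red and orange stand on their pads at right. I grasp yellow.

```bash
python3 -m pendant '[[[-0.1,0.04,-1.5],0,1],[[-0.1,0.04,-3.5],0,1],[[-0.1,0.04,-5.16],0,1],[[-0.1,0.04,-5.16],0,1],[[-0.1,0.04,-5.16],0,-1],[[-0.1,0.04,-5.16],0,-1],[[-0.1,0.04,-5.16],0,-1],[[-0.1,0.04,-5.16],0,-1],[[-0.1,0.04,-5.16],0,-1],[[-0.1,0.04,-5.16],0,-1],[[-0.1,0.04,-5.16],0,-1],[[-0.1,0.04,-5.16],0,-1]]'
python3 -m pendant '[[[0,0,0],0,-1],[[0,0,0],0,-1],[[0,0,0],0,-1]]'
```

```text
clock: 23.85
eef_pos: [433.3, -52.3, 21.7]
tool_rot: [[0.025, 0.006, 1.0], [0.003, 1.0, -0.006], [-1.0, 0.003, 0.025]]
wrist_force: [-0.0, 0.3, -1.0]
grip_width: 27.2
clock: 24.15
eef_pos: [433.2, -52.3, 21.7]
tool_rot: [[0.025, 0.006, 1.0], [0.003, 1.0, -0.006], [-1.0, 0.003, 0.025]]
wrist_force: [-0.1, 0.5, 0.7]
grip_width: 23.6
```

```bash
python3 -m pendant '[[[0,0,1],0,-1],[[0,0,2.5],0,-1],[[0,0,4.2],0,-1],[[1,-0.2,4.2],0,-1],[[3,-0.5,4.2],0,-1],[[5,-0.8,4.2],0,-1],[[7,-1.1,4.2],0,-1],[[8.28,-1.28,4.2],0,-1],[[8.28,-1.28,4.2],0,-1],[[8.28,-1.28,4.2],0,-1],[[8.28,-1.28,4.2],0,-1],[[8.28,-1.28,4.2],0,-1]]'
python3 - <<'E'
from h import *
read_camera('wrist');s=observe();print(s['eef_pos'])
print([(np.round(d['at'],1).tolist(),round(d['conf'],2)) for d in tip_of('stamp_yellow','wrist')])
E
```

```text
clock: 25.35
eef_pos: [639.2, -84.1, 126.8]
tool_rot: [[0.025, 0.006, 1.0], [0.003, 1.0, -0.006], [-1.0, 0.004, 0.025]]
wrist_force: [-0.4, 0.4, -0.3]
grip_width: 23.6
[639.46505975 -84.00978338 126.98729959]
[([542.4, -58.8, -3.6], 0.82), ([640.8, -83.0, 104.9], 0.64)]
```

Final height 36.7; I descend to about 42, then ease it down.

```bash
python3 -m pendant '[[[0,-0.02,-1],0,-1],[[0,-0.02,-2],0,-1],[[0,-0.02,-3],0,-1],[[0,-0.02,-3.4],0,-1],[[0,-0.02,-3.4],0,-1],[[0,-0.02,-3.4],0,-1],[[0,-0.02,-3.4],0,-1]]'
```

```text
clock: 26.15
eef_pos: [640.6, -84.7, 43.5]
tool_rot: [[0.028, 0.006, 1.0], [0.003, 1.0, -0.006], [-1.0, 0.003, 0.028]]
wrist_force: [-0.1, -0.0, -0.1]
grip_width: 23.7
```

```bash
python3 -m pendant '[[[-0.02,0,-0.1],0,-1],[[-0.02,0,-0.2],0,-1],[[-0.02,0,-0.27],0,-1],[[-0.02,0,-0.27],0,-1],[[-0.02,0,-0.29],0,-1],[[-0.02,0,-0.29],0,-1]]'
```

```text
clock: 26.75
eef_pos: [640.2, -84.6, 36.7]
tool_rot: [[0.028, 0.006, 1.0], [0.004, 1.0, -0.006], [-1.0, 0.004, 0.028]]
wrist_force: [-1.0, 0.4, 4.1]
grip_width: 23.4
```

```bash
python3 -m pendant '[[[0,0,0],0,-0.3],[[0,0,0],0,-0.1],[[0,0,0],0,1],[[0,0,0],0,1],[[0,0,0],0,1],[[0,0,0],0,1],[[0,0,0],0,1],[[0,0,0],0,1],[[0,0,1.5],0,1],[[0,0,4.3],0,1],[[0,0,5],0,1]]'
python3 -m pendant '[[[-7,-8,1],0,1],[[-7,-8,1],0,1],[[-7,-8,1],0,1],[[-7,-8,1],0,1],[[-7,-8,1],0,1],[[-7,-8,1],0,1],[[-7,-8,1],0,1],[[-7,-8,1],0,1]]'
python3 - <<'E'
from h import *
im=read_camera('top');cv2.imwrite('pics/t5.png',cv2.resize(im[130:300,120:400,::-1],None,fx=2.8,fy=2.8,interpolation=cv2.INTER_CUBIC))
m=camera_model('top')
P=dict(blue=(636.6,165.5,22),red=(637.7,84.4,20),orange=(638.9,-.1,18),yellow=(640.2,-84.3,16))
for c in P:
    for d in silhouettes('stamp_'+c,'top')[:2]:
        q=cv2.minEnclosingCircle(np.argwhere(d['mask'])[:,::-1].astype(np.float32))[0]
        print(c,d['mask'].sum(),ray(q,15+P[c][2]/2,m).round(1),end=' ')
    print(P[c][:2],[np.round(d['at']).tolist() for d in tip_of('stamp_'+c,'top')])
print([np.round(d['at']).tolist() for d in tip_of('vase','top')])
im=read_camera('scene');cv2.imwrite('pics/s5.png',cv2.resize(im[50:370,150:450,::-1],None,fx=1.8,fy=1.8))
for c in P: print(c,[np.round(d['at']).tolist() for d in tip_of('stamp_'+c,'scene')])
print([np.round(d['at']).tolist() for d in tip_of('pad_1','scene')])
E
```

```text
clock: 27.85
eef_pos: [640.5, -85.2, 164.2]
tool_rot: [[0.029, 0.006, 1.0], [0.003, 1.0, -0.006], [-1.0, 0.003, 0.029]]
wrist_force: [1.5, 0.5, 0.1]
grip_width: 88.0
clock: 28.65
eef_pos: [466.2, -284.5, 189.1]
tool_rot: [[0.03, 0.006, 1.0], [0.004, 1.0, -0.006], [-1.0, 0.004, 0.03]]
wrist_force: [0.8, 0.9, -0.3]
grip_width: 87.6
blue 944 [635.7 164. ] (636.6, 165.5) [[640.0, 164.0, 17.0]]
red 579 [637.5  83.1] (637.7, 84.4) [[640.0, 83.0, 12.0], [637.0, 239.0, 14.0]]
orange 416 [639.   -2.1] (638.9, -0.1) [[640.0, 0.0, 14.0]]
yellow 191 [536.9 -60.2] yellow 215 [641.7 -86.4] (640.2, -84.3) [[644.0, -83.0, 16.0], [539.0, -58.0, -1.0]]
[[453.0, 178.0, 0.0], [636.0, 241.0, 15.0]]
blue [[640.0, 167.0, 14.0]]
red [[634.0, 83.0, 13.0]]
orange [[641.0, 1.0, 17.0]]
yellow [[645.0, -84.0, 14.0], [541.0, -60.0, 2.0], [644.0, 3.0, 18.0]]
[[640.0, -82.0, 10.0], [644.0, -1.0, 8.0], [638.0, 84.0, 12.0], [637.0, 163.0, 14.0]]
```

View pics/t5.png

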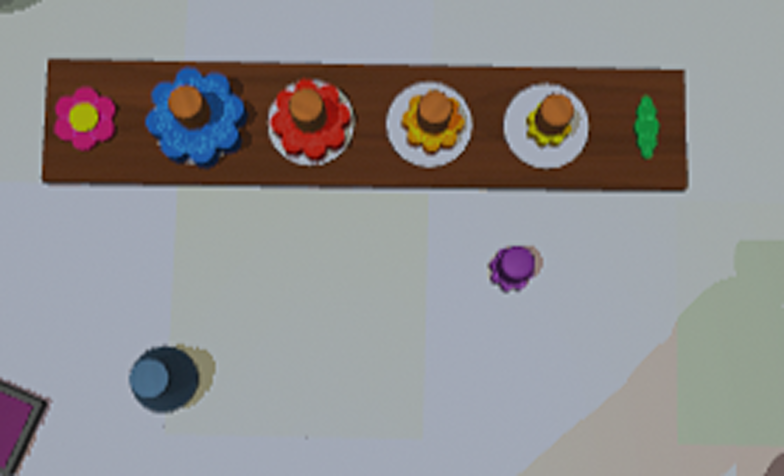

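View pics/s5.png

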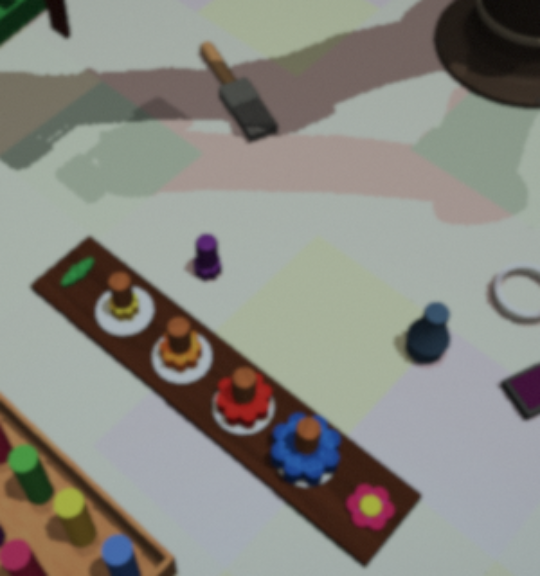

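Both views show all four stamps upright and centred on their pads, in the right order from the flower. The vase has not moved and the arm is clear. I hand in.

```bash
python3 -m pendant '[[[0,0,0],0,1],[[0,0,0],0,1]]'; python3 -c "
from cell import hand_in;print(hand_in())"
```

```text
clock: 29.65
eef_pos: [465.4, -285.2, 189.2]
tool_rot: [[0.029, 0.007, 1.0], [0.003, 1.0, -0.007], [-1.0, 0.003, 0.029]]
wrist_force: [-0.6, -0.5, -0.2]
grip_width: 88.0
the job is handed in; nothing more can be done
None
```

I set the four stamps on the pads in size order, blue by the flower, then red, orange and yellow by the leaf. I lowered each one to contact (4–8 N) before opening the fingers, and handed in at about 30 s of the 90 s allowed.

- **Last checks:** in the final top and scene pictures all four stood upright on the right pads. Their outlines in the top camera were within about 3 mm of the pad centres. The networks' single readings differed by up to 5 mm, within their 4 mm noise plus calibration error.
- **Left alone:** the vase still stands (network reading 453,178 against 456,177 at the start). The purple look-alike was not touched.
- **Disagreements:** the networks also gave a few false finds: the purple look-alike as yellow, the pink flower as red and as the vase, and orange as yellow. I ruled these out against the pictures. The tool's tilt also crept up to 0.03 rad over the run, which had no visible effect on the stamps.

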